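Lock the board carrier through the guard window

ROBOT

A 7-joint arm with a two-finger parallel gripper is mounted at the origin on the work surface. World frame = base frame: x ahead of the robot, y to its left, z up, the work surface at z = 0. Lengths are in m, angles in rad, forces in N, time in s.
With the tool pointing down it reaches from about 0.35 to 0.9 m from the base axis. Payload 8.1 kg.
Tool frame: the origin (TCP) lies at the very end of the fingers, on their centre line; the grasp point (between the pads) lies 19 mm behind it; z points along the fingers, y is the line along which they close (so a half turn about z gives the same grasp; the last joint's range is limited). The gripper opens to 92 mm and grips with 3 to 60 N. Pads are 19 mm wide; open, the fingers measure 130 mm over their backs; the gripper's body (75 mm by 190 mm) begins 47 mm behind the grasp point.
Start: joints at [-1.349, 0.434, 0.025, 1.573, -0.012, 1.134, -0.075], TCP at [0.199, 0.592, 0.227] pointing down, gripper open.
Joint ranges: [-2.62, 2.62], [-0.44, 2.09], [-1.27, 1.32], [0.08, 2.57], [-1.32, 4.46], [0.12, 2], [-2.74, 2.74]. Speed limits (rad/s): [2.22, 2.22, 3.01, 3.01, 3.14, 3.14, 3.14].

INTERFACE

Orientations are given as a rotation vector (axis times angle).
In Python, from cell import arm gives the robot as it stands.
- The arm moves only by the tool drive_tool, never from a script. Its argument "targets" is a list of rows, each a list of 7 numbers: the turn, a rotation vector about the world's x, y, z in units of 5 degrees (1.0 is 5 degrees), then the shift along the world's x, y, z in units of 40 mm (1.0 is 40 mm), then the opening, from 0 (shut) to 1 (fully open). In form: [[wx, wy, wz, dx, dy, dz, fingers], ...]. A call has 1 to 5 rows; each row is the pose to reach, as a shift and turn from the pose commanded when the call began; what a row does not reach only later rows make up. A row lasts 1/10 s, in which the tool goes at most 50 mm and 8.59 degrees, less where a joint would pass 70% of its speed; a pose out of reach is approached as far as the arm can. A call with a gripper value outside its range is refused whole. The fingers move at their own pace and stop on an object; "force" is the grip in N (left out, the last holds). Time passes only in rows, so rows that repeat a pose let the fingers close. It gives the time, the measured TCP pose, the force, the opening and the grip force at its end, in the units of the state.
- arm.observe(): the state, without advancing time (a new reading comes with each control period).
- arm.get_image(name): name is "side" or "top" or "wrist"; returns a dict with "pixels" (420x560x3 uint8, red, green, blue), "intrinsics" (3x3 intrinsics, pixels), "rvec" (rotation vector, rad) and "tvec" (3), from world to camera coordinates, as OpenCV has them; the wrist camera has in their place "mount" (4x4, takes a point from camera to tool coordinates, whose origin is the TCP and whose axes are the flange's). Camera axes: x right, y down, z forward; pixel columns grow to the right and rows downward; lengths in m; the calibration is good to about 2 mm. The wrist camera is an equidistant fisheye: a pixel r from the principal point sees the ray r / f radians off the axis. A picture is of the moment at which its call begins: read the wrist's pose just before it. There is no depth.
- arm.sign_off(): hands the job in; it is judged then, once.
The state is a dict: "clock": time; "joints": joint angles; "dq": joint speeds; "joint_efforts": joint torques, N m; "position": TCP position; "ee_rot": TCP orientation; "force": force on the tool from outside, world axes, zero at the start; "ft_torque": the same for the moment, N m; "width": opening from 0.0 (shut) to 1.0 (fully open); "gripper_force": force on a finger pad.
Only numpy, scipy, OpenCV 4.12 (cv2) and the standard library are available. Lean on these libraries where they do the work, as an engineer would, in place of code of your own. Each camera call takes 0.05 s, during which the arm holds its last target. There are 200 camera calls.

TASK

Push the circuit-board carrier along its rails by its blue block until it is fully home against the stop, then reach through the window in the yellow guard and press the red lever all the way down to lock it, without touching the guard. Nothing needs gripping: do not lift the carrier, do not press the lever before the carrier is home, and leave the loose parts round the fixture where they are. Finish with the lever down and the carrier home.

Things in the scene. Friction and masses are not known exactly. Their poses are not given: they have to be found in the camera images.
- fixture: Fixed aluminium plate, 190 (x) by 420 mm (y), 12 mm thick, on the work surface. Origin at surface level, z up; it spans y = -200 to +220 mm. Steel rails along y, inner faces x = +-62 mm, tops 26 mm above the work surface, y = -170 to +65 mm. The carrier slides between them to +y (43 to 78 mm to go at the start) up to two dark stop blocks, 34 mm high, faces at y = +65 mm.
- guard: Fixed guard round the lever, not to be touched: yellow top frame with a window, dark posts, clear side panes. 156 mm (x) by 148 mm (y), at y = +74 to +222 mm of the fixture; top face 110 mm above the work surface, top sheet 5 mm thick. Origin and axes as the fixture's. A slot under its front pane lets the carrier's tongue in.
- window (a point): Centre of the guard's window, on the top face of the guard, 110 mm above the work surface: a square opening with sides of 82 mm along the fixture's x and 80 mm along its y. Axes as the fixture's.
- paddle (a point): Centre of the top face of the lever's red paddle, 44 mm (x) by 32 mm along the lever, under the window. Moves with the lever: 90 mm above the work surface when fully up, 68 mm when fully down, when it stands within 2 mm of straight under the window's centre.
- lever (a joint): Angle of the lever, rad: 0 fully up, 0.35 fully down at a rigid stop; starts at 0 to 0.06. Hinge along the fixture's x at y = +205 mm, 58 mm above the work surface, 65 mm from the paddle's centre. Friction holds it where it is left; 4 to 7 N on the paddle moves it. Its pin drops into the slot of the carrier's tongue if the carrier is home, else it is blocked.
- carrier: Loose black plate, 120 (x) by 140 (y) by 10 mm, 0.28 to 0.56 kg, with a green circuit board (parts up to 29 mm above its underside) and a slotted tongue reaching 60 mm further at +y. Origin at the centre of the plate's underside, 12 mm above the work surface; axes as the fixture's. Fully home, its origin is at y = -5 mm of the fixture.
- push_face (a point): Centre of the outer (-y) face of the blue push block at the carrier's -y end: block 60 mm (x) by 12 mm (y), rising 22 to 56 mm above the work surface; this point is 39 mm above the work surface. Push it towards the fixture's +y; a few newtons move the carrier.
- heatsink: Loose black finned heat sink, 40 x 50 x 38 mm, origin at the centre of its underside. Leave alone.
- transformer: Loose small transformer, steel core with copper winding, 44 x 46 x 40 mm, origin at the centre of its underside. Leave alone.
- flux_jar: Loose small jar, 44 mm across, 50 mm high, origin at the centre of its underside. Leave alone.
- screwdriver: Loose screwdriver, 170 mm long, lying near the fixture's -x side, roughly along its y axis; origin at the underside. Leave alone.
- capacitor: Loose blue capacitor standing upright, 32 mm across, 45 mm high, origin at the centre of its underside. Leave alone.
- terminal_block: Loose green terminal block, 30 x 55 x 18 mm, origin at the centre of its underside. Leave alone.
Mind the look-alikes: they are no part of the job. What is shaped like the carrier but orange or pink is not meant.

How it is judged:
By the outcome, as a careful person would: the job done as asked, in the order asked, and still so for the second after the job is handed in, with the robot touching nothing.
It also fails if it takes over 40 s, if anything falls off the work surface, if the arm or the gripper's body presses on something with over 40 N, if the wrist force passes 120 N, or if a joint passes its speed limit or range.

## Working session

There is one attempt and no reset: what is moved stays moved. The work goes in short steps, Python scripts to look and compute and a tool call to move; the robot and the scene stay as the last step left them, time stands still between calls to the robot, and variables do not carry over. Pictures are saved under pics/ and viewed, at most 10 in all, crops included, and the job is handed in when it is done.

Besides the shell and the picture viewer there is one more tool, called after "Request:" as name(argument=value, ...), one argument or row to a line, values as JSON. drive_tool: Moves the arm, as the interface text tells. Its arguments: {"type":"object","properties":{"targets":{"type":"array"},"force":{"type":"number"}},"required":["targets"]}

```bash
mkdir -p pics; cat > h.py <<'E'
import numpy as np, cv2, pickle
from cell import arm
def shot(n,f):
    s=arm.observe(); im=arm.get_image(n); im['state']=s
    pickle.dump(im,open(f'pics/{f}.pkl','wb')); cv2.imwrite(f'pics/{f}.png',im['pixels'][:,:,::-1]); return im
def load(f): return pickle.load(open(f'pics/{f}.pkl','rb'))
def ray(im,uv):
    R,_=cv2.Rodrigues(np.array(im['rvec'],float)); t=np.array(im['tvec'],float).ravel()
    d=R.T@np.linalg.solve(np.array(im['intrinsics']),[uv[0],uv[1],1]); return -R.T@t,d
def atz(im,uv,z):
    c,d=ray(im,uv); return c+d*(z-c[2])/d[2]
def proj(im,P):
    return cv2.projectPoints(np.array(P,float).reshape(-1,3),np.array(im['rvec'],float),np.array(im['tvec'],float),np.array(im['intrinsics'],float),None)[0].reshape(-1,2)
E
python3 - <<'E'
from h import *
for n in('top','side'):
    im=shot(n,n+'0'); print(n,ray(im,(280,210)),im['intrinsics'])
print(arm.observe())
E
```

```text
top (array([0.33543193, 0.0196599 , 1.41832486]), array([ 0.10317445, -0.01087802, -0.99469646])) [[430.42826281   0.         285.04841737]
 [  0.         430.42826281 207.05579725]
 [  0.           0.           1.        ]]
side (array([ 0.28777061, -0.57402594,  0.85130632]), array([ 0.20897982,  0.5901461 , -0.77984272])) [[395.40621534   0.         282.76577981]
 [  0.         395.40621534 207.18374275]
 [  0.           0.           1.        ]]
{'clock': 0.1, 'joints': array([-1.34859364,  0.435153  ,  0.02496456,  1.57398088, -0.01159635,
        1.13399506, -0.07510546]), 'dq': array([ 6.98284722e-04, -1.94023053e-03, -2.97428167e-04, -3.03029737e-03,
       -1.69580342e-03,  1.07078771e-03,  6.56630295e-05]), 'joint_efforts': array([ 2.93921083e-03, -6.69126391e+01,  9.87759791e-01, -3.15143859e+01,
       -6.04165345e-02,  3.74228158e-02,  6.07187098e-05]), 'position': array([0.19935449, 0.5918842 , 0.22603329]), 'ee_rot': array([-5.08043542e-01, -3.10014000e+00,  2.17997531e-03]), 'force': array([ 0.21157528, -0.82628861, -0.5079265 ]), 'ft_torque': array([0.03789201, 0.02394747, 0.02124241]), 'gripper_force': 0.0, 'width': 1.00004369385865}
```

View pics/top0.png

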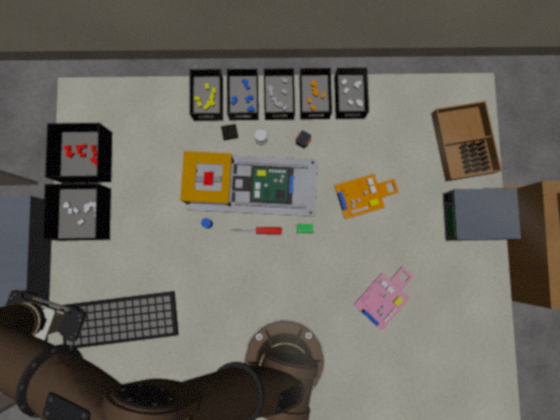

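View pics/side0.png

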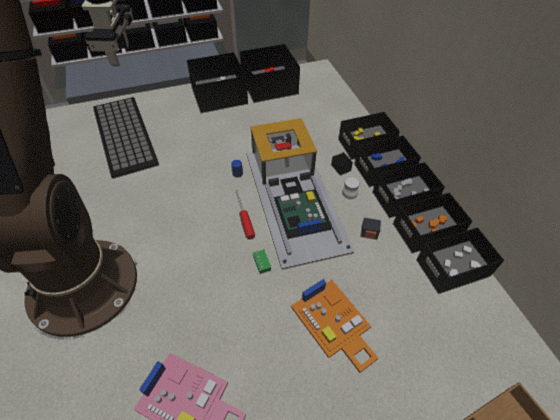

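The top view shows the fixture at about (250,185): yellow guard (207,178), red paddle (208,178), black carrier with green board (265,184) and blue block (293,185). The look-alikes are the orange (365,195) and pink (383,300) carriers, which lie outside the fixture. The black one between the rails is the one meant. I'll confirm that in an enlarged crop.

```bash
python3 - <<'E'
from h import *
im=load('top0')['pixels'][145:225,175:325,::-1]
cv2.imwrite('pics/topc.png',cv2.resize(im,None,fx=5.3,fy=5.3,interpolation=cv2.INTER_CUBIC))
im=load('side0')['pixels'][115:275,235:365,::-1]
cv2.imwrite('pics/sidec.png',cv2.resize(im,None,fx=3.7,fy=3.7,interpolation=cv2.INTER_CUBIC))
E
```

```text
(no output)
```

View pics/topc.png

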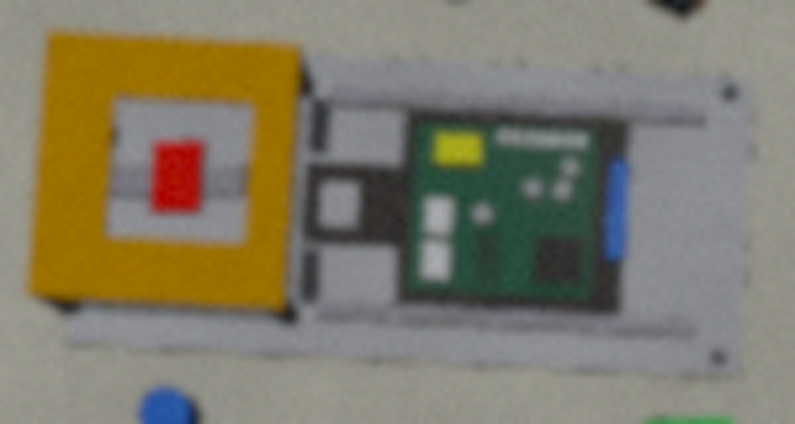

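View pics/sidec.png

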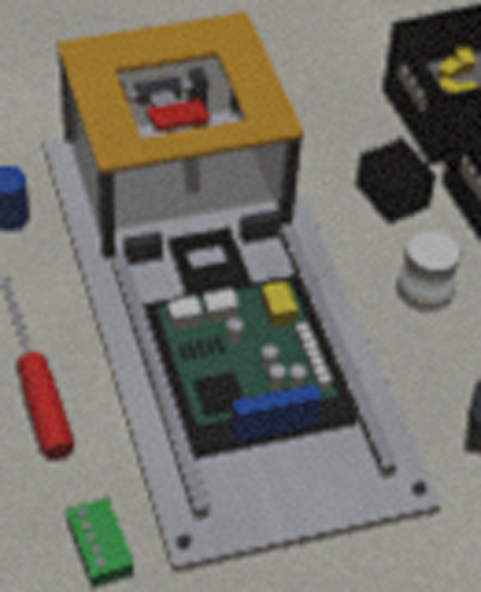

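The crops show the black carrier with green board and blue block (top crop (617,210)) between the rails, its tongue pointing at the guard. The window is centred at (180,170) with the red paddle in it at (178,176). Next I'll fit the fixture pose from both cameras.

```bash
cat > fit.py <<'E'
from h import *
from scipy.optimize import least_squares
T=load('top0');S=load('side0')
tc=lambda p:(np.array(p)+.5)/5.3-.5+[175,145]
sc=lambda p:(np.array(p)+.5)/3.7-.5+[235,115]
G=[[.078,.222,.11],[.078,.074,.11],[-.078,.074,.11],[-.078,.222,.11]]
# top image: up=+x, left=+y
obs=[(T,tc([(48,33),(302,48),(285,310),(30,293)]),G),
(T,tc([(748,78),(735,375)]),[[.095,-.2,.012],[-.095,-.2,.012]]),
(S,sc([(247,14),(301,135),(106,167),(59,44)]),[G[0],G[1],G[2],G[3]]),
(S,sc([(438,508),(175,568)]),[[.095,-.2,.012],[-.095,-.2,.012]])]
def W(p,P):
    P=np.array(P);c,s=np.cos(p[2]),np.sin(p[2])
    return np.c_[p[0]+c*P[:,0]-s*P[:,1],p[1]+s*P[:,0]+c*P[:,1],P[:,2]]
f=lambda p:np.concatenate([(proj(i,W(p,P))-o).ravel() for i,o,P in obs])
r=least_squares(f,[.55,.1,0]);p=r.x
E
cat > m.py <<'E'
from fit import *
print(p,np.round(r.fun,1))
def L(q):
    c,s=np.cos(p[2]),np.sin(p[2]);d=q[:2]-p[:2];return np.r_[c*d[0]+s*d[1],-s*d[0]+c*d[1],q[2]]
print('win top',[L(atz(T,u,.11)).round(4) for u in tc([(115,95),(254,102),(246,243),(105,238)])])
print('pad top',[L(atz(T,u,.09)).round(4) for u in tc([(154,140),(204,142),(200,212),(151,212)])])
print('block outer top',[L(atz(T,u,.056)).round(4) for u in tc([(629,157),(621,262)])])
print('block side outer top edge',[L(atz(S,u,.056)).round(4) for u in sc([(319,401),(236,418)])])
print('win centre W',W(p,[[0,.148,.11],[0,-.15,.039]]))
E
python3 m.py
```

```text
[ 0.56740754  0.08344423 -0.07167197] [ 0.  -0.3  0.  -0.5 -0.1  0.1 -0.5  0.7  1.5  0.3  1.4  1.   0.4 -0.8
  1.3 -0.3 -1.5  0.7 -0.3 -0.7  1.3 -1.1 -0.5 -0.9]
win top [array([0.0426, 0.1805, 0.11  ]), array([0.043 , 0.0998, 0.11  ]), array([-0.04  ,  0.0988,  0.11  ]), array([-0.0415,  0.18  ,  0.11  ])]
pad top [array([0.0211, 0.1596, 0.09  ]), array([0.0216, 0.1302, 0.09  ]), array([-0.0202,  0.1297,  0.09  ]), array([-0.0218,  0.1583,  0.09  ])]
block outer top [array([ 0.0329, -0.1215,  0.056 ]), array([-0.0315, -0.1198,  0.056 ])]
block side outer top edge [array([ 0.0266, -0.1262,  0.056 ]), array([-0.0322, -0.126 ,  0.056 ])]
win centre W [[ 0.57800591  0.23106426  0.11      ]
 [ 0.55666595 -0.06617067  0.039     ]]
```

Request:
drive_tool(
  targets=[
    [0,0,-1.4,0.58,-1.1,0,0],
    [0,0,-2.8,1.16,-2.2,0,0],
    [0,0,-4.2,1.74,-3.3,0,0],
    [0,0,-5.6,2.32,-4.4,0,0],
    [0,0,-7,2.9,-5.5,0,0],
  ],
  force=20,
)

```text
clock: 0.6
position: [0.3159, 0.3703, 0.2266]
ee_rot: [-1.424, -2.8, 0.0]
force: [1.3, 0.4, -0.2]
width: 0.615
gripper_force: 0.0
```

Request:
drive_tool(
  targets=[
    [0,0,-1.4,0.58,-1.1,0,0],
    [0,0,-2.8,1.16,-2.2,0,0],
    [0,0,-4.2,1.74,-3.3,0,0],
    [0,0,-5.6,2.32,-4.4,0,0],
    [0,0,-7,2.9,-5.5,0,0],
  ],
)

```text
clock: 1.1
position: [0.4318, 0.1504, 0.2268]
ee_rot: [-2.2, -2.243, -0.001]
force: [1.6, 1.0, -0.6]
width: 0.181
gripper_force: 0.0
```

Request:
drive_tool(
  targets=[
    [0,0,-0.5,0.58,-1.1,0,0],
    [0,0,-1,1.16,-2.2,0,0],
    [0,0,-1,1.74,-3.3,0,0],
    [0,0,-1,2.32,-4.4,0,0],
    [0,0,-1,2.9,-5.5,0,0],
  ],
)

```text
clock: 1.6
position: [0.5479, -0.0693, 0.2266]
ee_rot: [-2.289, -2.151, -0.0]
force: [0.8, 0.8, 0.2]
width: 0.009
gripper_force: 0.0
```

Request:
drive_tool(
  targets=[
    [0,0,-0.1,0.19,-0.3,-1.2,0],
    [0,0,-0.1,0.19,-0.3,-2.4,0],
    [0,0,-0.1,0.19,-0.3,-3.5,0],
    [0,0,-0.1,0.19,-0.3,-4.3,0],
    [0,0,-0.1,0.19,-0.3,-4.8,0],
  ],
)

```text
clock: 2.1
position: [0.5532, -0.0795, 0.0317]
ee_rot: [-2.298, -2.138, 0.005]
force: [0.4, -0.0, -0.3]
width: 0.006
gripper_force: 0.0
```

```bash
python3 - <<'E'
from h import *
s=arm.observe();print(s['position'],s['force'],s['ee_rot'])
a=shot('side','side1');b=shot('wrist','w1');print(b['intrinsics'],b['mount'])
i=cv2.resize(a['pixels'][115:275,235:365,::-1],(400,492),interpolation=cv2.INTER_CUBIC)
j=b['pixels'][:,:,::-1]; j=cv2.resize(j,(400,300))
o=np.zeros((492,800,3),np.uint8);o[:,:400]=i;o[:300,400:]=j;cv2.imwrite('pics/c1.png',o)
E
```

```text
[ 0.55319827 -0.07951383  0.03172372] [ 0.39603311 -0.03078901 -0.28691647] [-2.29794237 -2.13814586  0.00468738]
[[325.1922621    0.         279.18538757]
 [  0.         325.1922621  206.02634257]
 [  0.           0.           1.        ]] [[ 1.11246562e-04 -9.66485910e-01 -2.56719639e-01  6.87794063e-02]
 [ 9.99999994e-01  1.02959782e-04  4.57206282e-05  2.65391300e-04]
 [-1.77565450e-05 -2.56719642e-01  9.66485916e-01 -1.57540997e-01]
 [ 0.00000000e+00  0.00000000e+00  0.00000000e+00  1.00000000e+00]]
```

View pics/c1.png

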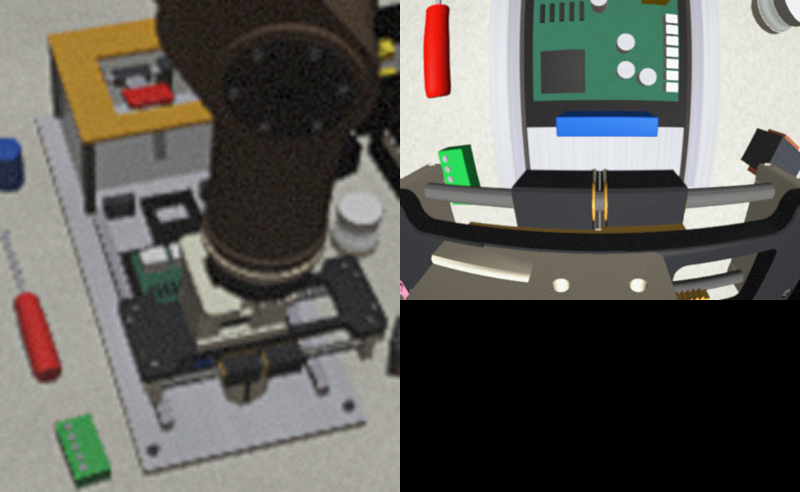

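Request:
drive_tool(
  targets=[
    [0,0,0,0.1,0.2,0,0],
    [0,0,0,0.12,0.45,0,0],
    [0,0,0,0.14,0.7,0,0],
    [0,0,0,0.15,0.85,0,0],
    [0,0,0,0.16,1.0,0,0],
  ],
)

```text
clock: 2.7
position: [0.5622, -0.0399, 0.0357]
ee_rot: [2.298, 2.139, 0.001]
force: [0.2, -5.2, 3.2]
width: 0.004
gripper_force: 2.5
```

Request:
drive_tool(
  targets=[
    [0,0,0,0.01,0.15,0,0],
    [0,0,0,0.02,0.3,0,0],
    [0,0,0,0.03,0.45,0,0],
    [0,0,0,0.04,0.6,0,0],
  ],
)

```text
clock: 3.1
position: [0.5632, -0.0155, 0.0349]
ee_rot: [2.3, 2.14, 0.0]
force: [0.0, -5.3, 3.5]
width: 0.002
gripper_force: 2.4
```

Request:
drive_tool(
  targets=[
    [0,0,0,0.01,0.1,0,0],
    [0,0,0,0.01,0.2,0,0],
    [0,0,0,0.02,0.28,0,0],
  ],
)

```text
clock: 3.4
position: [0.5638, -0.0042, 0.0347]
ee_rot: [-2.3, -2.14, 0.0]
force: [-0.2, -5.0, 3.9]
width: 0.006
gripper_force: 2.4
```

Request:
drive_tool(
  targets=[
    [0,0,0,0,0.05,0,0],
    [0,0,0,0,0.1,0,0],
  ],
)

```text
clock: 3.6
position: [0.564, -0.0029, 0.0347]
ee_rot: [2.299, 2.137, -0.002]
force: [1.0, -16.3, 1.8]
width: 0.008
gripper_force: 8.1
```

Request:
drive_tool(
  targets=[
    [0,0,0,0,0.05,0,0],
    [0,0,0,0,0.05,0,0],
  ],
)

```text
clock: 3.8
position: [0.564, -0.003, 0.0348]
ee_rot: [2.3, 2.133, -0.004]
force: [1.1, -17.0, 1.5]
width: 0.006
gripper_force: 8.4
```

```bash
python3 - <<'E'
from h import *
s=arm.observe();print(s['position'],s['force'])
b=shot('wrist','w2')
cv2.imwrite('pics/w2.png',b['pixels'][:,:,::-1])
E
```

```text
[ 0.56402549 -0.00296875  0.03475602] [  1.09180952 -16.97182952   1.53892434]
```

View pics/w2.png

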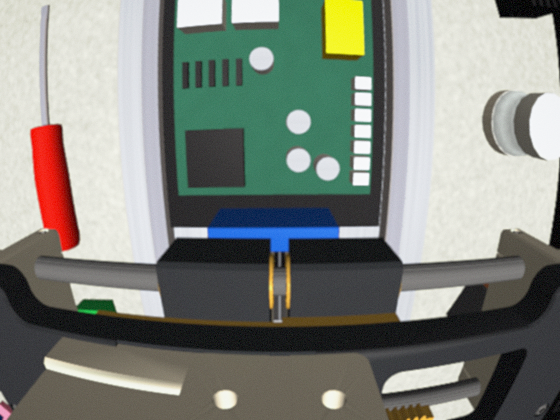

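Request:
drive_tool(
  targets=[
    [0,0,0,0,-0.3,0,0],
    [0,0,0,0,-0.7,0.2,0],
    [0,0,0,0,-0.9,1.4,0],
    [0,0,0,0,-0.9,2.6,0],
    [0,0,0,0,-0.9,4.2,0],
  ],
)

```text
clock: 4.35
position: [0.563, -0.035, 0.1906]
ee_rot: [-2.3, -2.138, 0.001]
force: [2.2, 0.5, -0.9]
width: 0.006
gripper_force: 0.0
```

```bash
python3 - <<'E'
from h import *
print(arm.observe()['position'],arm.observe()['ee_rot'],arm.observe()['force'])
a=shot('side','side2');b=shot('top','top2')
i=cv2.resize(a['pixels'][115:275,235:365,::-1],(400,492),interpolation=cv2.INTER_CUBIC)
j=cv2.resize(b['pixels'][145:225,175:325,::-1],(400,213),interpolation=cv2.INTER_CUBIC)
k=cv2.resize(load('w2')['pixels'][:,:,::-1],(10,10))
o=np.zeros((492,800,3),np.uint8);o[:,:400]=i;o[:213,400:]=j;cv2.imwrite('pics/c2.png',o)
E
```

```text
[ 0.56300212 -0.03504524  0.19056267] [-2.29968738e+00 -2.13839777e+00  1.06529923e-03] [ 2.2104536   0.53262575 -0.91581561]
```

View pics/c2.png

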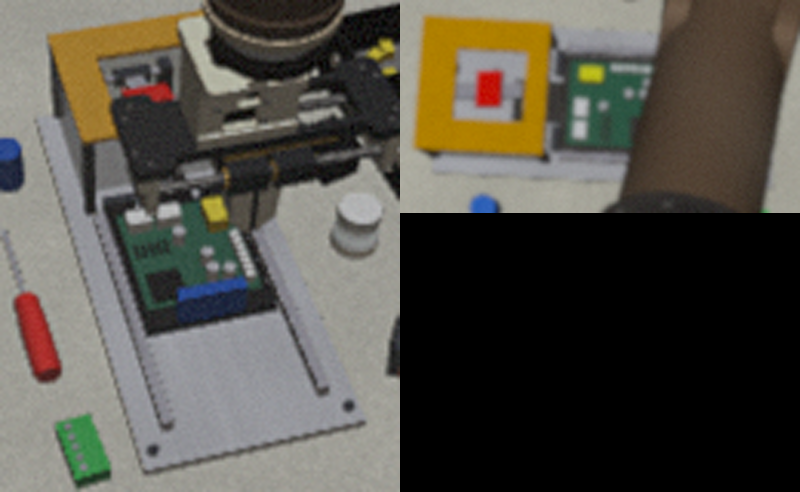

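The carrier now sits against the stops: its plate edge meets the dark blocks at (563,100) in the top inset, and the block reads at the home position. Next is the window.

Request:
drive_tool(
  targets=[
    [0,0,0,0.1,1.1,0,0],
    [0,0,0,0.15,2.2,0,0],
    [0,0,0,0.2,3.3,0,0],
    [0,0,0,0.25,4.4,0,0],
    [0,0,0,0.35,5.4,0,0],
  ],
)

```text
clock: 4.95
position: [0.5771, 0.184, 0.1889]
ee_rot: [-2.297, -2.141, -0.0]
force: [1.2, -0.5, 0.4]
width: 0.009
gripper_force: 0.0
```

Request:
drive_tool(
  targets=[
    [0,0,0,0.05,0.7,0,0],
    [0,0,0,0.05,1.04,0,0],
    [0,0,0,0.05,1.04,0,0],
  ],
)

```text
clock: 5.25
position: [0.5793, 0.2249, 0.1884]
ee_rot: [-2.296, -2.143, 0.001]
force: [-0.2, -0.5, 0.3]
width: 0.006
gripper_force: 0.0
```

```bash
python3 - <<'E'
from h import *
s=arm.observe();print(s['position'],s['force'],s['ee_rot'])
shot('wrist','w3')
E
```

```text
[0.579251   0.22487529 0.18840514] [-0.21338845 -0.45201641  0.274528  ] [-2.29560635e+00 -2.14329509e+00  6.15268688e-04]
```

View pics/w3.png

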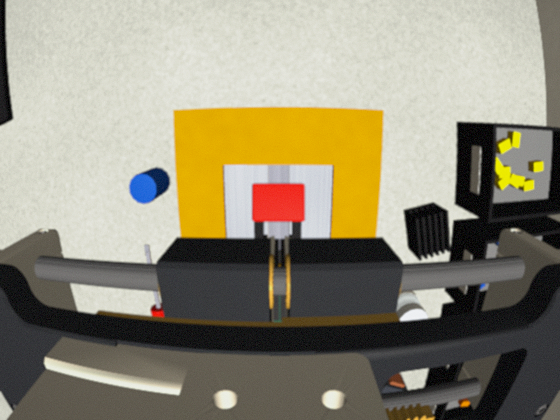

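The wrist view shows the window's far corners at (224,165) and (331,165), with the red paddle spanning (252–304, 184–221). I'll convert those to positions.

```bash
python3 - <<'E'
from h import *
b=load('w3');s=b['state'];R,_=cv2.Rodrigues(s['ee_rot']);K=b['intrinsics'];M=np.array(b['mount'])
def wz(uv,z):
    v=np.array([uv[0]-K[0,2],uv[1]-K[1,2]])/K[0,0];r=np.hypot(*v)
    d=np.r_[v/r*np.sin(r),np.cos(r)];d=R@(M[:3,:3]@d);c=s['position']+R@M[:3,3]
    return (c+d*(z-c[2])/d[2])-s['position']
for n,z,us in(('win',.11,[(224,165),(331,165)]),('guard',.11,[(174,110),(382,110)]),('pad',.088,[(252,184),(304,184),(304,221),(253,221)])):
    for u in us: print(n,np.round((R.T@wz(u,z))[:2]*1e3,1))
E
```

```text
win [ 37.4 -40.4]
win [37.4 38.4]
guard [ 79.7 -77.7]
guard [79.6 76.3]
pad [ 18.7 -21.7]
pad [18.7 20.3]
pad [-12.6  20.9]
pad [-12.7 -21.5]
```

Request:
drive_tool(
  targets=[
    [0,0,0,0,-0.05,-0.8,0],
    [0,0,0,0,-0.05,-1.5,0],
    [0,0,0,0,-0.05,-2.0,0],
    [0,0,0,0,-0.05,-2.2,0],
    [0,0,0,0,-0.05,-2.3,0],
  ],
)

```text
clock: 5.8
position: [0.5799, 0.219, 0.0966]
ee_rot: [2.302, 2.137, -0.002]
force: [0.0, 0.6, 0.4]
width: 0.007
gripper_force: 0.0
```

Request:
drive_tool(
  targets=[
    [0,0,0,0,0,-0.1,0],
    [0,0,0,0,0,-0.2,0],
    [0,0,0,0,0,-0.3,0],
    [0,0,0,0,0,-0.4,0],
  ],
)

```text
clock: 6.2
position: [0.5811, 0.2198, 0.0819]
ee_rot: [2.3, 2.138, 0.002]
force: [0.0, -3.2, 5.5]
width: 0.004
gripper_force: 2.6
```

Request:
drive_tool(
  targets=[
    [0,0,0,0,0,-0.1,0],
    [0,0,0,0,0,-0.2,0],
    [0,0,0,0,0,-0.25,0],
  ],
)

```text
clock: 6.5
position: [0.581, 0.2203, 0.0717]
ee_rot: [2.299, 2.138, 0.002]
force: [0.2, -3.6, 4.7]
width: 0.009
gripper_force: 2.3
```

Request:
drive_tool(
  targets=[
    [0,0,0,0,0,-0.05,0],
    [0,0,0,0,0,-0.1,0],
  ],
)

```text
clock: 6.7
position: [0.5809, 0.2207, 0.0679]
ee_rot: [2.299, 2.139, 0.003]
force: [-6.8, -6.0, 32.5]
width: 0.004
gripper_force: 15.8
```

Request:
drive_tool(
  targets=[
    [0,0,0,0,0,0,0],
    [0,0,0,0,0,0.3,0],
    [0,0,0,0,0,1.2,0],
    [0,0,0,0,0,2.4,0],
    [0,0,0,0,0,3.6,0],
  ],
)

```text
clock: 7.2
position: [0.5789, 0.2217, 0.2122]
ee_rot: [-2.298, -2.14, 0.002]
force: [0.6, 1.2, 1.1]
width: 0.002
gripper_force: 0.0
```

Request:
drive_tool(
  targets=[
    [0,0,0,-0.5,1,0.3,0],
    [0,0,0,-1,2,0.5,0],
    [0,0,0,-1.5,3,0.5,0],
    [0,0,0,-1.5,4,0.5,0],
    [0,0,0,-1.5,4.5,0.5,0],
  ],
)

```text
clock: 7.7
position: [0.5169, 0.4068, 0.2308]
ee_rot: [-2.291, -2.145, -0.001]
force: [0.5, -0.4, -0.9]
width: 0.006
gripper_force: 0.0
```

```bash
python3 - <<'E'
from h import *
print(arm.observe()['position'],arm.observe()['force'])
a=shot('side','side3');b=shot('top','top3')
i=cv2.resize(a['pixels'][115:275,235:365,::-1],(400,492),interpolation=cv2.INTER_CUBIC)
j=cv2.resize(b['pixels'][145:225,175:325,::-1],(400,213),interpolation=cv2.INTER_CUBIC)
o=np.zeros((492,800,3),np.uint8);o[:,:400]=i;o[:213,400:]=j;cv2.imwrite('pics/c3.png',o)
E
```

```text
[0.51689124 0.40678361 0.23079101] [ 0.54889756 -0.37139765 -0.92722766]
```

View pics/c3.png

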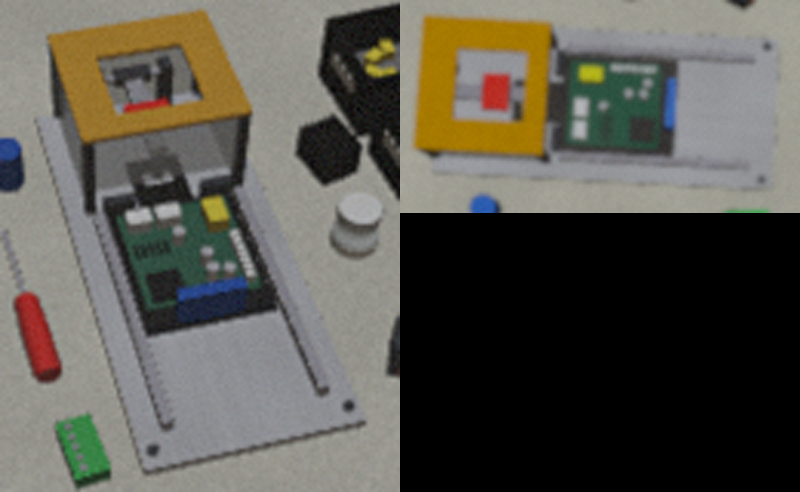

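The lever is down: the paddle is lower in the side view at (145,107). The carrier is home at the stops, the loose parts have not moved, and the arm is clear.

```bash
python3 -c "
from cell import arm
print(arm.sign_off())"
```

```text
the job is handed in; nothing more can be done
None
```

The job is handed in at about 7.8 s: the carrier is home against the stops and the lever is pressed down to its rigid stop (paddle at 68 mm). No sign of touching the guard, and the loose parts in view had not moved.

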